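# Mix a stoppered round flask in touch mode on a vortex mixer

## Robot

A 6-joint arm with a two-finger parallel gripper is mounted at the origin on a cart in front of the work surface, level with it; the furniture and walls round the work are solid. World frame = base frame: x ahead of the robot, y to its left, z up, the work surface at z = 0. Lengths are in m, angles in degrees, forces in N, time in s.
With the tool pointing down it reaches from about 0.4 to 0.825 m from the base axis. Payload 7 kg.
Tool frame: the origin (TCP) lies on the centre line of the jaws, within the pads' length; the fingertips stand 19 mm ahead of it and the grasp point (between the pads) is the TCP (r.tip_extent is the distance from the TCP to the fingertips, in m); z points along the fingers, y is the line along which they close (so a half turn about z gives the same grasp; the last joint's range is limited). The gripper opens to 88 mm and grips with 3 to 60 N. Pads are 19 mm wide; open, the fingers measure 130 mm over their backs; the gripper's body (78 mm by 193 mm) begins 47 mm behind the grasp point.
Start: joints at [82.741, 20.546, 0.682, 0, -70.136, -16.507], TCP at [0.272, 0.618, 0.246] pointing down, gripper open.
Joint ranges: [-176.03, 176.03], [-82.01, 121.73], [-58.28, 71.71], [-173.87, 95.51], [-174.79, -0.11], [-173.66, 173.66]. Speed limits (degrees/s): [136.94, 136.94, 172.46, 180, 180, 180].

## Interface

Orientations are given as [roll, pitch, yaw] about the fixed x, y, z axes, in that order (R = Rz(yaw) Ry(pitch) Rx(roll)).
In Python, from plant import r gives the robot as it stands. The module is installed in compiled form; this text tells all that it offers.
- The arm moves only by the tool jog_arm, never from a script. Its argument "deltas" is a list that holds one entry, the list of rows, each a list of 5 numbers: the opening, from -1 (shut) to 1 (fully open), then the shift along the world's x, y, z in cm, then the turn about the world's z in rad. In form: [[[claw, dx, dy, dz, turn], ...]]. A call has 1 to 8 rows; each row shifts and turns the commanded pose from where the row before left it; what a row does not reach is not made up. A row lasts 1/8 s, in which the tool goes at most 62.5 mm and 10.7 degrees, less where a joint would pass 70% of its speed; a pose out of reach is approached as far as the arm can. A call with a gripper value outside its range is refused whole. The fingers move at their own pace and stop on an object; "force" is the grip in N (left out, the last holds). Time passes only in rows, so rows that do not move let the fingers close. It gives the time, the measured TCP pose, the force, the opening and the grip force at its end, in the units of the state.
- r.get_state(): the state, without advancing time (a new reading comes with each control period).
- r.capture(name): name is "scene" or "top" or "wrist"; returns the picture (420x560x3 uint8, blue, green, red); there is no depth.
- r.camera_info(name): a dict with "fx", "fy", "cx", "cy" (pixels), "k1" (the pictures are not rectified: a ray, as slopes to the right and down, at radius r is drawn at 1 + k1 r^2 times it, then the intrinsics apply), "view" (4x4, takes a point from world to camera coordinates). Camera axes: x right, y up, looking along -z (the intrinsics and any distortion apply to the point x, -y, -z); pixel columns grow to the right and rows downward; lengths in m; the calibration is good to about 2 mm. A picture is of the moment at which its call begins: read the wrist's pose just before it. camera_info takes no time and is no camera call; for the wrist camera it gives the pose at the moment of the call.
- r.close_job(): hands the job in; it is judged then, once.
The state is a dict: "time_s": time; "joints": joint angles; "qd": joint speeds; "joint_torque": joint torques, N m; "tcp_pos": TCP position; "eef_rot": TCP orientation; "contact_force": force on the tool from outside, world axes, zero at the start; "moment": the same for the moment, N m; "gripper_width": finger opening in m; "gripper_force": force on a finger pad.
Only numpy, scipy, OpenCV 4.12 (cv2) and the standard library are available. Lean on these libraries where they do the work, as an engineer would, in place of code of your own. Each camera call takes 0.05 s, during which the arm holds its last target. There are 200 camera calls.

## Task

Set the vortex mixer to touch mode on its keypad, pressing one key at a time fully in and letting it come up again: first the round key (power), then the square key (touch mode), then the long bar key (top speed). Then lift the stoppered flask off its cork ring, seat it upright in the mixer's sprung rubber ring and press it down until the ring has sunk well past half of its travel, without ramming it onto the end stop; the mixer runs only while the flask is held down, so finish still holding it pressed like that, and leave the open flask where it stands.

Things in the scene. Friction and masses are not known exactly. Their poses are not given: they have to be found in the camera images.
- mixer: vortex mixer, fixed: white base 164 (x) x 148 (y) mm, flat deck at 48 mm; round white turret behind, foot 116 mm and flat top 90 mm across, at 72 mm. Origin: centre of the base's underside, on the worktop. At yaw 0, x points away from the robot (keypad in front at x = -56 mm, turret axis at x = +26 mm), y left, z up. Yaw within 0.25 rad
- key_round (a joint): round grey key, 21 mm across, right-hand key of the keypad (y = -44 mm): power. 0 = up, grows to 0.004 m = fully in; sprung, about 1 N to start and 4 N fully in; comes up when let go
- key_square (a joint): square grey key, 19 x 19 mm, left-hand key of the keypad (y = +44 mm): touch mode. Values, travel and spring as the round key
- key_bar (a joint): long grey bar key, 13 (x) x 32 (y) mm, middle key of the keypad (y = 0): top speed. Values, travel and spring as the round key
- key_round_top (a point): centre of the round key's upper face, 57 mm above the worktop when up, 7 mm proud of the bezel
- key_square_top (a point): centre of the square key's upper face, 57 mm above the worktop when up, 7 mm proud of the bezel
- key_bar_top (a point): centre of the bar key's upper face, 57 mm above the worktop when up, 7 mm proud of the bezel
- cradle: black rubber ring, outer diameter 54 mm, hole diameter 39 mm, 9 mm thick, level, on a steel ring (59 mm across, 4 mm thick) on three coil springs over the turret. Origin: on the axis, 13 mm below the rubber's upper face. The flask's bulb sits on the hole's upper edge
- cradle_top (a point): centre of the rubber ring's upper face, 106 mm above the worktop when up. A seated upright flask has its underside about 9 mm below this point
- cradle_spring (a joint): how far the rubber ring is pressed down against its springs: 0 = up, 0.014 m = end stop; guided straight down; about 2 N to start, 8.3 N at the end stop; carries the flask's weight without sinking
- flask_stoppered: round-bottom amber glass flask with a white stopper (fixed in it): bulb 52 mm across, straight neck 20 mm across from 54 to 92 mm above the underside, lip and stopper 25 mm across up to 119 mm; about 0.09 kg. Origin: lowest point of the bulb, on the axis; z up the neck. It first stands upright on a cork ring, underside about 14 mm above the worktop
- flask_open: the same flask without stopper, open mouth at 99 mm; not to be moved. Origin as for the other
- cork_ring_a: loose cork ring, 78 mm outer and 40 mm inner diameter, 24 mm high, under the stoppered flask. Origin: centre of its underside, on the worktop
- cork_ring_b: an equal cork ring under the open flask

How it is judged:
By the outcome, as a careful person would: the job done as asked, in the order asked, and still so for the second after the job is handed in, while the arm keeps its last pose, push and grip.
It also fails if it takes over 72 s, if anything falls off the work surface, if the arm or the gripper's body presses on something with over 40 N, if the wrist force passes 120 N, or if a joint passes its speed limit or range.

## Working session

There is one attempt and no reset: what is moved stays moved. The work goes in short steps, Python scripts to look and compute and a tool call to move; the robot and the scene stay as the last step left them, time stands still between calls to the robot, and variables do not carry over. Pictures are saved under pics/ and viewed, at most 10 in all, crops included, and the job is handed in when it is done.

Besides the shell and the picture viewer there is one more tool, called after "Call:" by a JSON object that holds its "method" and its "body", one argument or row to a line. jog_arm: Moves the arm, as the interface text tells. Its arguments: {"type":"object","properties":{"deltas":{"type":"array"},"force":{"type":"number"}},"required":["deltas"]}

```bash
mkdir -p pics
python3 - <<'E'
from plant import r
import cv2,numpy as np
a=r.capture("scene");b=r.capture("top")
cv2.imwrite("pics/s1.png",a);cv2.imwrite("pics/t1.png",b)
np.set_printoptions(precision=4,suppress=True)
for n in("scene","top"):print(n,r.camera_info(n))
print(r.get_state())
E
```

```text
scene {'fx': 390.2483358853703, 'fy': 390.2483358853703, 'cx': 278.40768808627115, 'cy': 208.2532032208303, 'k1': -0.053971811343632665, 'view': array([[-0.727 , -0.6864, -0.0193,  0.3484],
       [ 0.3161, -0.3595,  0.878 , -0.2273],
       [-0.6096,  0.6322,  0.4783, -0.5866],
       [ 0.    ,  0.    ,  0.    ,  1.    ]])}
top {'fx': 453.07626198321014, 'fy': 453.07626198321014, 'cx': 278.8970530603786, 'cy': 218.30281401551267, 'k1': -0.0163044006879742, 'view': array([[ 0.0268, -0.9996,  0.0113, -0.0264],
       [ 0.9964,  0.0276,  0.0802, -0.5285],
       [-0.0805,  0.0091,  0.9967, -0.9762],
       [ 0.    ,  0.    ,  0.    ,  1.    ]])}
{'time_s': 0.1, 'joints': array([ 82.7412,  20.5874,   0.6397,  -0.0187, -70.1362, -16.5059]), 'qd': array([-0.0053, -0.1172,  0.1632,  0.0554,  0.0161,  0.0541]), 'joint_torque': array([ -0.0013, -58.4165,  29.3749,   7.0154,   0.0102,  -0.0001]), 'tcp_pos': array([0.2719, 0.6174, 0.2447]), 'eef_rot': array([179.9145,  -0.007 , -23.771 ]), 'contact_force': array([ 0.1793, -0.1511, -0.6613]), 'moment': array([0.0394, 0.0082, 0.0055]), 'gripper_force': 0.0, 'gripper_width': 0.0879705827950961}
```

View pics/s1.png

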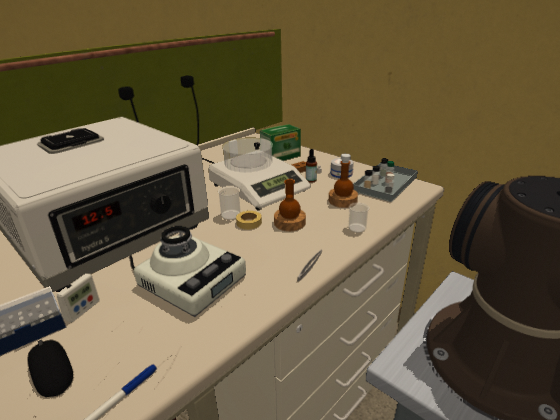

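View pics/t1.png

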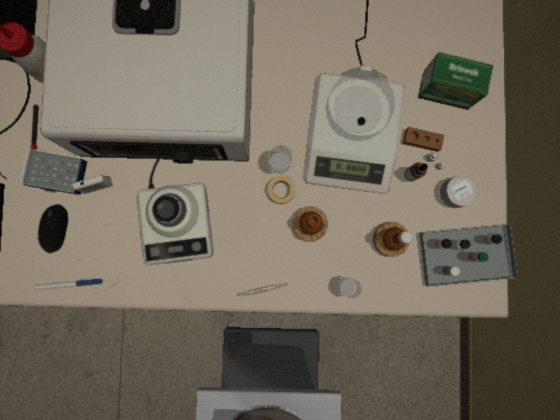

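The scene view shows the mixer at about (190,270), the open flask at (290,205) and the stoppered one at (344,185). In the top view these are at (175,222), (311,224) and (392,239), with the white stopper at (404,238). Next I'll zoom in on the top view.

```bash
cat > h.py <<'E'
import numpy as np,cv2
def ray(ci,u,v):
    d=np.array([(u-ci['cx'])/ci['fx'],(v-ci['cy'])/ci['fy']]);p=d.copy()
    for _ in range(20):p=d/(1+ci['k1']*(p@p))
    V=np.array(ci['view']);R=V[:3,:3];o=-R.T@V[:3,3]
    return o,R.T@np.array([p[0],-p[1],-1.])
def plane(ci,u,v,z):
    o,d=ray(ci,u,v);return o+d*(z-o[2])/d[2]
def proj(ci,P):
    V=np.array(ci['view']);c=V[:3,:3]@np.asarray(P)+V[:3,3]
    p=np.array([c[0],-c[1]])/-c[2];p=p*(1+ci['k1']*(p@p))
    return p*[ci['fx'],ci['fy']]+[ci['cx'],ci['cy']]
E
python3 - <<'E'
import cv2,numpy as np
t=cv2.imread("pics/t1.png")
a=cv2.resize(t[175:270,130:220],(380*1,400),interpolation=cv2.INTER_CUBIC)
b=cv2.resize(t[195:270,285:420],(0,0),fx=400/95,fy=400/95,interpolation=cv2.INTER_CUBIC)
b=cv2.resize(t[195:290,335:430],(400,400),interpolation=cv2.INTER_CUBIC)
cv2.imwrite("pics/c1.png",cv2.convertScaleAbs(np.hstack([a,b]),alpha=1.7))
E
```

```text
(no output)
```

View pics/c1.png

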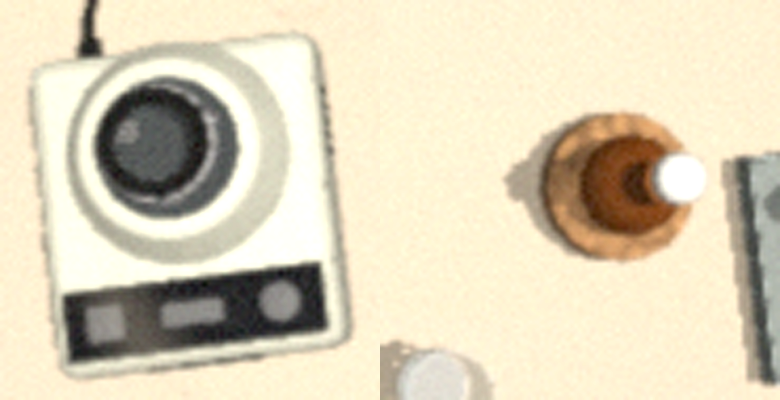

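The crop shows the square, bar and round keys at crop pixels (106,322), (193,312) and (280,302). The rubber ring is near (153,140) and the stopper near (680,179). I'll measure each with masks.

Run:
```python
import cv2,numpy as np
from h import *
from plant import r
np.set_printoptions(precision=4,suppress=True)
t=cv2.imread("pics/t1.png");ci=r.camera_info("top");cs=r.camera_info("scene")
def cen(mask,seed):
    n,l,s,c=cv2.connectedComponentsWithStats(mask.astype(np.uint8))
    i=min((k for k in range(1,n) if s[k,4]>12),key=lambda k:np.hypot(*(c[k]-seed)));return c[i],s[i]
g=cv2.cvtColor(t,cv2.COLOR_BGR2GRAY).astype(int);hsv=cv2.cvtColor(t,cv2.COLOR_BGR2HSV)
K={}
for n,s in dict(square=(154.7,251.0),bar=(175.2,248.6),round=(195.8,246.2)).items():
    m=np.zeros(g.shape,bool);u,v=map(int,s);m[v-6:v+7,u-9:u+10]=True
    c,st=cen((g>58)&(g<140)&m,s);K[n]=plane(ci,*c,.057);print(n,c,st,K[n])
print("dists",np.linalg.norm(K['square']-K['round']),np.linalg.norm(K['bar']-K['round']))
y=K['square']-K['round'];yaw=np.arctan2(-y[0],y[1]);print("yaw",yaw)
ax=np.array([np.cos(yaw),np.sin(yaw)]);kc=(K['square']+K['round']+K['bar'])[:2]/3
print("cradle from keys",kc+.082*ax, "px",proj(ci,[*(kc+.082*ax),.106]))
m=np.zeros(g.shape,bool);m[190:226,148:188]=True
c,s=cen((g<62)&m,(166,208));print("dark comp",c,s,plane(ci,*c,.106))
# stopper, cork
m=np.zeros(g.shape,bool);m[225:250,392:416]=True
c,s=cen((hsv[...,1]<50)&(g>165)&m,(404,238));print("stopper",c,s,plane(ci,*c,.119+.014-.003))
m=np.zeros(g.shape,bool);m[210:265,366:416]=True
print("gray sq",g[238,392],hsv[238,380],hsv[215,370])
mk=(hsv[...,1]>85)&m
c,s=cen(mk,(390,239));print("cork",c,s)
pts=np.argwhere(mk)[:,::-1].astype(np.float32);(cx,cy),rad=cv2.minEnclosingCircle(pts);print("circ",cx,cy,rad,plane(ci,cx,cy,.018),rad*2/453*.976)
# scene view of stopper: project candidate
for z in (.014,.133):print("scene px",proj(cs,[*plane(ci,*c,.02)[:2],z]))
```

```text
square [154.963  251.2346] [150 247  11  10  81] [0.4494 0.2475 0.057 ]
bar [175.0482 248.8675] [168 246  15   7  83] [0.4555 0.2055 0.057 ]
round [196.0294 246.0588] [192 242   9   9  68] [0.4626 0.1615 0.057 ]
dists 0.08699774453564611 0.044505813355712916
yaw 0.15290121060370576
cradle from keys [0.5369 0.2173] px [165.6998 207.9231]
dark comp [168.1541 209.6696] [153 195  33  31 675] [0.5335 0.2122 0.106 ]Traceback (most recent call last):
  File "<stdin>", line 22, in <module>
  File "<stdin>", line 8, in cen
ValueError: min() iterable argument is empty
```

Run:
```python
import cv2,numpy as np
from h import *
from plant import r
np.set_printoptions(precision=4,suppress=True)
ci=r.camera_info("top");cs=r.camera_info("scene")
t=cv2.imread("pics/t1.png")
m=np.zeros(t.shape[:2],bool);m[205:270,360:418]=True
b=t[...,0].astype(int);R=t[...,2].astype(int)
print("px stopper",t[238,404],"cork",t[238,378],"table",t[215,368],"bulb",t[238,388])
def big(mk):
    n,l,s,c=cv2.connectedComponentsWithStats(mk.astype(np.uint8));i=1+np.argmax(s[1:,4]);return (l==i),c[i],s[i]
w=np.zeros_like(m);w[228:250,396:414]=True
k,c,s=big((R-b<25)&(b>130)&w);print("stopper",c,s,plane(ci,*c,.131))
k,c,s=big((R-b>45)&m);p=np.argwhere(k)[:,::-1].astype(np.float32)
(cx,cy),rad=cv2.minEnclosingCircle(p);F=plane(ci,cx,cy,.018);print("cork",cx,cy,rad,s,F,2*rad/453*.95)
for z in(.014,.133):print("scene px",proj(cs,[F[0],F[1],z]))
sc=cv2.imread("pics/s1.png");
d=cv2.resize(sc[140:240,250:400],(750,500),interpolation=cv2.INTER_CUBIC);cv2.imwrite("pics/c2.png",d)
```

```text
px stopper [157 166 168] cork [44 65 84] table [120 138 152] bulb [14 37 71]
stopper [406.8247 236.7526] [402 232  11  11  97] [ 0.4908 -0.2628  0.131 ]
cork 391.8192443847656 238.8411102294922 17.451309204101562 [376 222  33  35 590] [ 0.4907 -0.2627  0.018 ] 0.07319533661764452
scene px [342.4068 195.3721]
scene px [345.1093 153.4927]
```

View pics/c2.png

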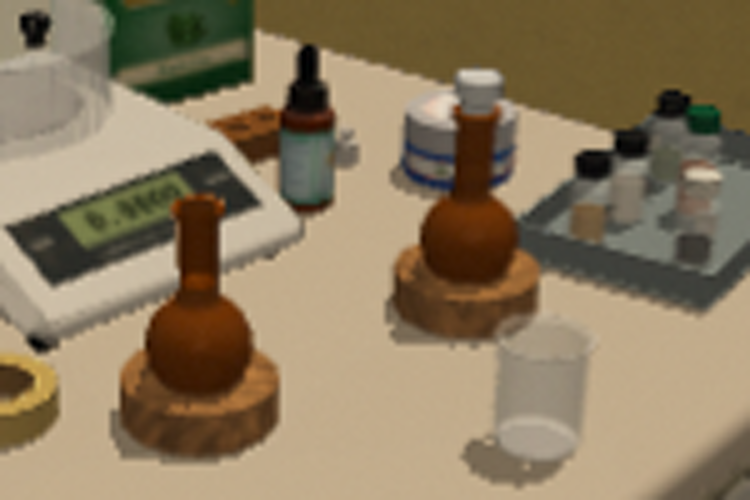

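The flask is at (0.491, -0.263): the cork circle and the stopper give the same point, and the scene view confirms it. The cradle is at (0.537, 0.217) and the mixer's yaw is 0.153. Next I move above the round key with the jaws shut.

Call:
{"method": "jog_arm", "body": {
  "deltas": [
    [[-1,2,-5,0,0.071],[-1,2.4,-5.6,0,0.071],[-1,2.4,-5.6,0,0.071],[-1,2.4,-5.6,0,0.071],[-1,2.4,-5.6,0,0.071],[-1,2.4,-5.6,0,0.071],[-1,2.4,-5.6,0,0.071],[-1,2.4,-5.6,0,0.071]]
  ],
  "force": 20
}}

```text
time_s: 1.1
tcp_pos: [0.4603, 0.1738, 0.2456]
eef_rot: [-180.0, -0.0, 8.9]
contact_force: [1.4, 0.7, 0.3]
gripper_width: 0.0131
gripper_force: 0.0
```

Call:
{"method": "jog_arm", "body": {
  "deltas": [
    [[-1,0.3,-1.4,-4,0],[-1,0,0,-4,0],[-1,0,0,-3,0],[-1,0,0,0,0],[-1,0,0,0,0]]
  ]
}}

```text
time_s: 1.72
tcp_pos: [0.4636, 0.1622, 0.1366]
eef_rot: [-180.0, -0.1, 8.8]
contact_force: [-0.0, -0.2, 0.9]
gripper_width: 0.0005
gripper_force: 0.0
```

Run:
```python
from plant import r
from h import *
ci=r.camera_info("wrist");w=r.capture("wrist");cv2.imwrite("pics/w1.png",w)
ts=r.capture("scene");ct=r.camera_info("scene")
for n,P in dict(sq=[.4494,.2475,.057],bar=[.4555,.2055,.057],rd=[.4626,.1615,.057],cr=[.537,.2173,.106],tip=[.4636,.1622,.1176]).items():
    print(n,proj(ci,P),proj(ct,P))
W=cv2.resize(ts[220:320,120:260],(560,400),interpolation=cv2.INTER_CUBIC)
cv2.imwrite("pics/w1s.png",cv2.resize(np.vstack([w,W[:, :560]]),(0,0),fx=.72,fy=.72))
```

```text
sq [142.67904989 225.01123016] [192.69241004 279.54153721]
bar [210.95488958 225.84176804] [209.66019832 267.22252749]
rd [283.71033866 225.52269821] [225.76839084 255.20396424]
cr [183.30799452  82.72900565] [174.93828532 231.0744546 ]
tip [283.26257032 267.02107309] [222.29888601 227.90682777]
```

View pics/w1s.png

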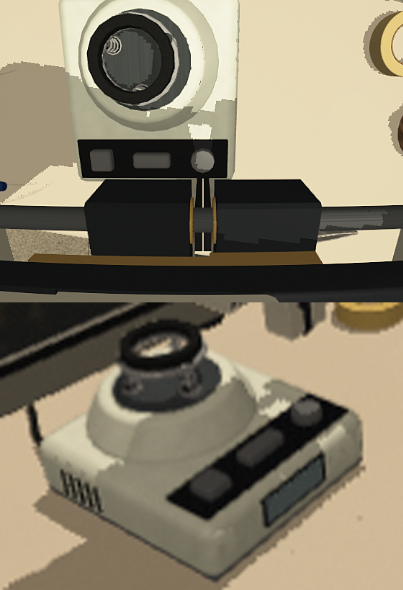

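The wrist view has the keys at full-image pixels (142,222), (211,222) and (282,222), within 3 px of prediction. The rubber ring is at about (182,64) against a predicted v of 83, so I'll measure it properly. First I press the round key.

Run:
```python
from plant import r
from h import *
w=cv2.imread("pics/w1.png");ci=r.camera_info("wrist");cs=r.camera_info("scene");ct=r.camera_info("top")
g=cv2.cvtColor(w,cv2.COLOR_BGR2GRAY)
m=(g<45).astype(np.uint8);m[:, :100]=0;m[:,270:]=0;m[150:]=0
n,l,s,c=cv2.connectedComponentsWithStats(m);i=1+np.argmax(s[1:,4]);print(s[i],c[i])
P=np.argwhere(l==i)[:,::-1];h=cv2.convexHull(P.astype(np.int32));print("ell",cv2.fitEllipse(h))
def tri(obs):
    A=np.zeros((3,3));b=np.zeros(3)
    for cc,u,v in obs:
        o,d=ray(cc,u,v);d/=np.linalg.norm(d);M=np.eye(3)-np.outer(d,d);A+=M;b+=M@o
    return np.linalg.solve(A,b)
e=cv2.fitEllipse(h)[0]
print("plane .106",plane(ci,*e,.106),"tri",tri([(ci,*e),(ct,165.7,207.8)]))
print("keys wrist",plane(ci,282,222,.057),plane(ci,142,222,.057))
print(r.get_state()['tcp_pos'])
```

```text
[ 121   19  121  126 6139] [180.38230982  80.18830428]
ell ((181.4757080078125, 81.120361328125), (119.64022827148438, 126.8627700805664), 151.2340087890625)
plane .106 [0.5377466  0.21859994 0.106     ] tri [0.53763639 0.21896052 0.1020191 ]
keys wrist [0.46478294 0.16322227 0.057     ] [0.45134811 0.24854632 0.057     ]
[0.46378616 0.16241485 0.1369977 ]
```

Call:
{"method": "jog_arm", "body": {
  "deltas": [
    [[-1,-0.1,-0.1,-2,0],[-1,0,0,-1.5,0],[-1,0,0,-1,0],[-1,0,0,-0.8,0],[-1,0,0,-0.5,0],[-1,0,0,0,0]]
  ]
}}

```text
time_s: 2.58
tcp_pos: [0.462, 0.1607, 0.0775]
eef_rot: [180.0, 0.0, 8.8]
contact_force: [-0.5, -0.3, 0.7]
gripper_width: 0.0003
gripper_force: 0.0
```

Call:
{"method": "jog_arm", "body": {
  "deltas": [
    [[-1,0.1,0.1,-0.15,0],[-1,0,0,-0.15,0],[-1,0,0,-0.15,0],[-1,0,0,0,0],[-1,0,0,0,0]]
  ]
}}

```text
time_s: 3.2
tcp_pos: [0.4634, 0.162, 0.0734]
eef_rot: [-180.0, -0.0, 8.8]
contact_force: [-0.3, 0.1, 3.0]
gripper_width: 0.0004
gripper_force: 1.6
```

Call:
{"method": "jog_arm", "body": {
  "deltas": [
    [[-1,0,0,-0.15,0],[-1,0,0,-0.05,0],[-1,0,0,0,0],[-1,0,0,0,0]]
  ]
}}

```text
time_s: 3.7
tcp_pos: [0.4635, 0.162, 0.0721]
eef_rot: [-180.0, -0.1, 8.8]
contact_force: [-1.6, 0.5, 14.8]
gripper_width: 0.0003
gripper_force: 7.2
```

The round key is fully in: the end stop is at z 0.072 with 15 N. Now I release it and move to the square key.

Call:
{"method": "jog_arm", "body": {
  "deltas": [
    [[-1,0,0,1,0],[-1,0,0,2,0],[-1,-0.6,4.3,0,0],[-1,-0.7,4.3,0,0],[-1,0,0,0,0],[-1,0,0,-1.5,0],[-1,0,0,-0.8,0],[-1,0,0,0,0]]
  ]
}}

```text
time_s: 4.7
tcp_pos: [0.4496, 0.2464, 0.0769]
eef_rot: [179.9, 0.1, 8.7]
contact_force: [0.4, 0.7, -0.9]
gripper_width: 0.0002
gripper_force: 0.0
```

Call:
{"method": "jog_arm", "body": {
  "deltas": [
    [[-1,0,0,-0.2,0],[-1,0,0,-0.2,0],[-1,0,0,-0.2,0],[-1,0,0,-0.1,0],[-1,0,0,0,0],[-1,0,0,0,0],[-1,0,0,0,0]]
  ]
}}

```text
time_s: 5.58
tcp_pos: [0.4502, 0.2474, 0.0721]
eef_rot: [180.0, -0.0, 8.8]
contact_force: [-2.5, -5.3, 13.1]
gripper_width: 0.0003
gripper_force: 6.5
```

Call:
{"method": "jog_arm", "body": {
  "deltas": [
    [[-1,0,0,1,0],[-1,0,0,2,0],[-1,0.3,-2.1,0,0],[-1,0.4,-2.2,0,0],[-1,0,0,0,0],[-1,0,0,-1.5,0],[-1,0,0,-0.8,0],[-1,0,0,0,0]]
  ]
}}

```text
time_s: 6.58
tcp_pos: [0.4565, 0.2046, 0.0769]
eef_rot: [179.9, 0.1, 8.8]
contact_force: [0.8, 0.1, 0.5]
gripper_width: 0.0002
gripper_force: 0.0
```

Call:
{"method": "jog_arm", "body": {
  "deltas": [
    [[-1,0,0,-0.2,0],[-1,0,0,-0.2,0],[-1,0,0,-0.2,0],[-1,0,0,-0.1,0],[-1,0,0,0,0],[-1,0,0,0,0],[-1,0,0,0,0]]
  ]
}}

```text
time_s: 7.45
tcp_pos: [0.4571, 0.205, 0.0721]
eef_rot: [-180.0, -0.0, 8.8]
contact_force: [-5.7, -0.6, 11.8]
gripper_width: 0.0005
gripper_force: 6.5
```

All three keys are pressed. I go up and over to the flask, opening the jaws.

Call:
{"method": "jog_arm", "body": {
  "deltas": [
    [[-1,0,0,1.5,0],[-1,0,0,6,0],[-1,0,0,6,0],[0,0,-3,3,0],[1,0.5,-6,0,0],[1,0.5,-6,0,0],[1,0.5,-6,0,0],[1,0.5,-6,0,0]]
  ]
}}

```text
time_s: 8.45
tcp_pos: [0.4769, -0.0671, 0.237]
eef_rot: [-180.0, -0.1, 8.8]
contact_force: [1.2, 0.8, 0.6]
gripper_width: 0.0447
gripper_force: 0.0
```

Call:
{"method": "jog_arm", "body": {
  "deltas": [
    [[1,0.5,-6,0,0],[1,0.5,-6,0,0],[1,0.4,-6,0,0],[1,0,-1.8,0,0],[1,0,0,0,0],[1,0,0,0,0]]
  ]
}}

```text
time_s: 9.2
tcp_pos: [0.4909, -0.2625, 0.2363]
eef_rot: [-180.0, -0.0, 8.8]
contact_force: [-0.0, -0.3, 0.3]
gripper_width: 0.0875
gripper_force: 0.0
```

Run:
```python
from plant import r
from h import *
s=r.get_state();ci=r.camera_info("wrist");w=r.capture("wrist")
cv2.imwrite("pics/w2.png",w)
print(s['tcp_pos'],s['eef_rot'])
for z in(.133,.106,.024):print(z,proj(ci,[.491,-.263,z]))
print("tip",proj(ci,s['tcp_pos']-[0,0,.019]))
```

```text
[ 0.4909275  -0.26254329  0.23630277] [-1.79991982e+02 -1.18466361e-02  8.79817890e+00]
0.133 [283.47650448 212.15746303]
0.106 [283.2973606 201.314991 ]
0.024 [282.91191563 178.03393602]
tip [283.36515691 266.93080907]
```

View pics/w2.png

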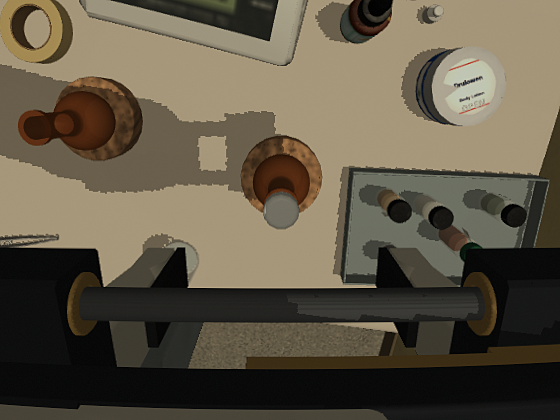

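The wrist view shows the stopper at (281.5,210) and the cork at (281,176), about 1 mm from prediction. I descend to the neck, checking that the fingers clear the tray bottles (about 50 mm tall).

Call:
{"method": "jog_arm", "body": {
  "deltas": [
    [[1,0.1,0.1,-4,0],[1,0,0,-4,0],[1,0,0,-3,0],[1,0,0,-2,0],[1,0,0,-1.2,0],[1,0,0,-0.5,0],[1,0,0,0,0],[1,0,0,0,0]]
  ]
}}

```text
time_s: 10.25
tcp_pos: [0.4925, -0.2623, 0.0899]
eef_rot: [180.0, -0.1, 8.8]
contact_force: [-0.2, -0.5, -0.1]
gripper_width: 0.0878
gripper_force: 0.0
```

Call:
{"method": "jog_arm", "body": {
  "deltas": [
    [[0,0,0,-0.1,0],[-0.3,0,0,0,0],[-0.5,0,0,0,0],[-0.6,0,0,0,0],[-1,0,0,0,0],[-1,0,0,0,0],[-1,0,0,0,0],[-1,0,0,0,0]]
  ],
  "force": 25
}}

```text
time_s: 11.25
tcp_pos: [0.492, -0.2623, 0.0881]
eef_rot: [-180.0, -0.0, 8.8]
contact_force: [1.3, -0.5, -0.5]
gripper_width: 0.0237
gripper_force: 25.0
```

Run:
```python
from plant import r
from h import *
a=r.capture("scene");ci=r.camera_info("scene")
c=cv2.resize(a[140:220,300:400],(800,640),interpolation=cv2.INTER_CUBIC)[:600]
cv2.imwrite("pics/g1.png",c)
print(r.get_state()['gripper_width'])
for z in(.107,.088,.069,.106,.113,.133):print(z,(proj(ci,[.492,-.2623,z])-[300,140])*8)
```

```text
0.02312277226446625
0.107 [352.004583   183.62680674]
0.088 [348.53478654 238.25415001]
0.069 [345.10841003 291.93964281]
0.106 [351.82087461 186.5257227 ]
0.113 [353.10937829 166.17729968]
0.133 [356.8236304  107.31212989]
```

View pics/g1.png

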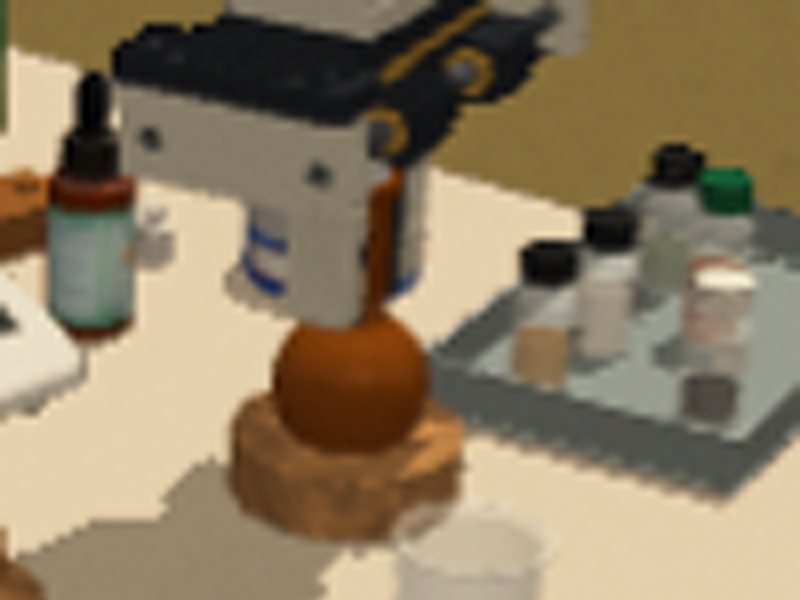

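The scene crop shows the neck between the pads, with the fingertips at the bulb's shoulder, about (330,320). The width is 23 mm instead of 20, so I hold and read it again.

Call:
{"method": "jog_arm", "body": {
  "deltas": [
    [[-1,0,0,0,0],[-1,0,0,0,0],[-1,0,0,0,0],[-1,0,0,0,0]]
  ]
}}

```text
time_s: 11.8
tcp_pos: [0.492, -0.2622, 0.088]
eef_rot: [-180.0, 0.0, 8.8]
contact_force: [-0.1, -0.0, -0.3]
gripper_width: 0.0234
gripper_force: 25.0
```

Call:
{"method": "jog_arm", "body": {
  "deltas": [
    [[-0.3,0,0,0,0],[-0.3,0,0,0,0],[-0.3,0,0,0.3,0],[-0.3,0,0,0,0],[-1,0,0,0,0],[-1,0,0,0,0],[-1,0,0,0,0],[-1,0,0,0,0]]
  ]
}}

```text
time_s: 12.8
tcp_pos: [0.4921, -0.2623, 0.0911]
eef_rot: [180.0, -0.0, 8.8]
contact_force: [0.3, 0.3, 0.5]
gripper_width: 0.0234
gripper_force: 25.0
```

The width is the same at both heights, so the pads' upper ends are on the lip rather than the neck. I re-grip with the pads covering the full length of lip and stopper, at TCP about 105 mm above the underside.

Call:
{"method": "jog_arm", "body": {
  "deltas": [
    [[-0.2,0,0,0,0],[-0.2,0,0,0,0],[-0.2,0,0,1.4,0],[-0.2,0,0,1.4,0],[-0.2,0,0,0,0],[-1,0,0,0,0],[-1,0,0,0,0],[-1,0,0,0,0]]
  ],
  "force": 30
}}

```text
time_s: 13.8
tcp_pos: [0.4919, -0.2622, 0.1188]
eef_rot: [-180.0, 0.0, 8.8]
contact_force: [0.3, 1.5, 1.5]
gripper_width: 0.0241
gripper_force: 30.0
```

Call:
{"method": "jog_arm", "body": {
  "deltas": [
    [[-1,0,0,0,0],[-1,0,0,0,0]]
  ]
}}

```text
time_s: 14.05
tcp_pos: [0.4919, -0.2622, 0.1189]
eef_rot: [-180.0, 0.0, 8.8]
contact_force: [0.1, -0.2, 1.1]
gripper_width: 0.024
gripper_force: 30.0
```

Call:
{"method": "jog_arm", "body": {
  "deltas": [
    [[-1,0,0,0.5,0],[-1,0,0,1.5,0],[-1,0,0,3,0],[-1,0,0,4,0],[-1,0,0,4,0],[-1,0,0,2,0],[-1,0,0,0,0],[-1,0,0,0,0]]
  ]
}}

```text
time_s: 15.05
tcp_pos: [0.4915, -0.262, 0.2685]
eef_rot: [-180.0, 0.0, 8.8]
contact_force: [-0.6, -0.9, -1.0]
gripper_width: 0.0234
gripper_force: 30.0
```

Run:
```python
from plant import r
from h import *
s=r.get_state();print(s['tcp_pos'],s['contact_force'],s['gripper_width'])
a=r.capture("scene");w=r.capture("wrist");ci=r.camera_info("scene")
print([proj(ci,s['tcp_pos']-[0,0,d]) for d in(.105,0)])
p=proj(ci,s['tcp_pos']-[0,0,.06]).astype(int)
c=a[p[1]-60:p[1]+60,p[0]-50:p[0]+50]
cv2.imwrite("pics/l1.png",cv2.resize(c,(500,600),interpolation=cv2.INTER_CUBIC));print(p)
```

```text
[ 0.49153367 -0.2620361   0.26854326] [-0.57658383 -0.85796965 -1.04579228] 0.023428662427703202
[array([345.41777825, 141.97802854]), array([348.01158855,  99.84026671])]
[346 124]
```

View pics/l1.png

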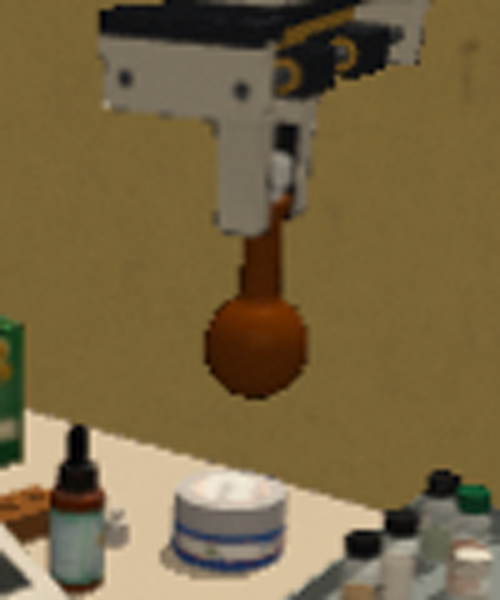

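The picture shows the flask hanging upright, with the bulb at (256,347) and the neck at (262,265). It is within about 1 mm of the tool axis. I carry it over the cradle.

Call:
{"method": "jog_arm", "body": {
  "deltas": [
    [[-1,0.2,2,0,0],[-1,0.5,4,0,0],[-1,0.5,5.5,0,0],[-1,0.5,6,0,0],[-1,0.5,6,0,0],[-1,0.5,6,0,0],[-1,0.5,6,0,0],[-1,0.5,5.5,0,0]]
  ]
}}

```text
time_s: 16.15
tcp_pos: [0.5286, 0.1498, 0.2682]
eef_rot: [180.0, 0.1, 8.8]
contact_force: [2.1, -1.0, -1.0]
gripper_width: 0.0237
gripper_force: 30.0
```

Call:
{"method": "jog_arm", "body": {
  "deltas": [
    [[-1,0.4,4,0,0],[-1,0.4,2.5,0,0],[-1,0,0.5,-1.5,0],[-1,0,0,-1.5,0],[-1,0,0,0,0],[-1,0,0,0,0]]
  ]
}}

```text
time_s: 16.9
tcp_pos: [0.5372, 0.2168, 0.2393]
eef_rot: [180.0, -0.0, 8.7]
contact_force: [-0.3, -0.1, -1.8]
gripper_width: 0.0235
gripper_force: 30.0
```

Run:
```python
from plant import r
from h import *
s=r.get_state();print(s['tcp_pos'],s['contact_force'],s['gripper_width'])
a=r.capture("scene");ci=r.camera_info("scene")
T=s['tcp_pos'];f=4;o=np.array([115,120])
c=cv2.resize(a[120:265,115:250],None,fx=f,fy=f,interpolation=cv2.INTER_CUBIC)
for n,P in dict(bulbc=T-[0,0,.079],und=T-[0,0,.105],crad=[.5375,.218,.106]).items():print(n,(proj(ci,P)-o+.5)*f)
cv2.imwrite("pics/p1.png",c)
```

```text
[0.53724984 0.21681911 0.23931624] [-0.25176356 -0.07634415 -1.83320837] 0.023500546498896085
bulbc [224.72520975 343.19672546]
und [233.28389085 393.19481775]
crad [239.88145722 446.5124783 ]
```

View pics/p1.png

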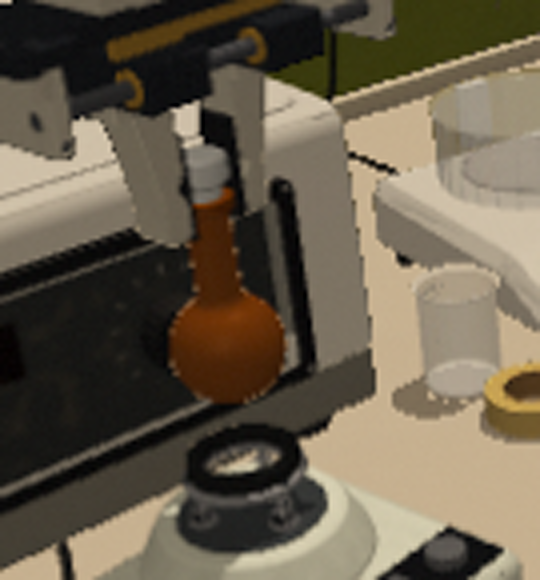

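The bulb is at (228,347) and the rubber ring's hole is at about (244,456). Both are offset from prediction by about the same amount, so they line up to about 2 mm and the bulb can self-centre. I lower gently.

Call:
{"method": "jog_arm", "body": {
  "deltas": [
    [[-1,0,0,-1.5,0],[-1,0,0,-1,0],[-1,0,0,-0.5,0],[-1,0,0,-0.3,0],[-1,0,0,0,0],[-1,0,0,0,0]]
  ]
}}

```text
time_s: 17.7
tcp_pos: [0.5372, 0.2179, 0.2064]
eef_rot: [-180.0, -0.0, 8.8]
contact_force: [-0.2, -0.6, -1.1]
gripper_width: 0.0241
gripper_force: 30.0
```

Call:
{"method": "jog_arm", "body": {
  "deltas": [
    [[-1,0,0,-0.1,0],[-1,0,0,-0.1,0],[-1,0,0,0,0],[-1,0,0,0,0]]
  ]
}}

```text
time_s: 18.2
tcp_pos: [0.5371, 0.2177, 0.2041]
eef_rot: [180.0, -0.0, 8.8]
contact_force: [-0.9, 0.4, -1.2]
gripper_width: 0.0237
gripper_force: 30.0
```

Call:
{"method": "jog_arm", "body": {
  "deltas": [
    [[-1,0,0,-0.1,0],[-1,0,0,-0.1,0],[-1,0,0,0,0],[-1,0,0,0,0],[-1,0,0,0,0]]
  ]
}}

```text
time_s: 18.82
tcp_pos: [0.5372, 0.2178, 0.2022]
eef_rot: [-180.0, -0.0, 8.8]
contact_force: [0.8, 0.2, 1.0]
gripper_width: 0.0241
gripper_force: 30.0
```

Call:
{"method": "jog_arm", "body": {
  "deltas": [
    [[-1,0,0,-0.1,0],[-1,0,0,-0.1,0],[-1,0,0,0,0],[-1,0,0,0,0],[-1,0,0,0,0]]
  ]
}}

```text
time_s: 19.45
tcp_pos: [0.5371, 0.2178, 0.2002]
eef_rot: [-180.0, -0.0, 8.8]
contact_force: [1.0, 1.0, 2.0]
gripper_width: 0.0237
gripper_force: 30.0
```

Call:
{"method": "jog_arm", "body": {
  "deltas": [
    [[-1,0,0,-0.2,0],[-1,0,0,-0.2,0],[-1,0,0,-0.2,0],[-1,0,0,-0.2,0],[-1,0,0,0,0],[-1,0,0,0,0],[-1,0,0,0,0],[-1,0,0,0,0]]
  ]
}}

```text
time_s: 20.45
tcp_pos: [0.5373, 0.2179, 0.1924]
eef_rot: [-180.0, -0.0, 8.8]
contact_force: [1.0, 1.5, 4.7]
gripper_width: 0.0238
gripper_force: 30.0
```

Run:
```python
from plant import r
from h import *
F=[];
for i in range(6):
    a=r.capture("scene");s=r.get_state();F.append(s['contact_force'])
print(s['tcp_pos'],np.mean(F,0),s['moment'],s['gripper_width'],s['time_s'])
c=cv2.resize(a[120:270,115:265],None,fx=4,fy=4,interpolation=cv2.INTER_CUBIC);cv2.imwrite("pics/f1.png",c)
```

```text
[0.53728823 0.21787457 0.19236046] [1.31678807 0.61223897 5.14102045] [ 0.28594583 -0.53298934  0.02541726] 0.024138638411499692 20.75
```

View pics/f1.png

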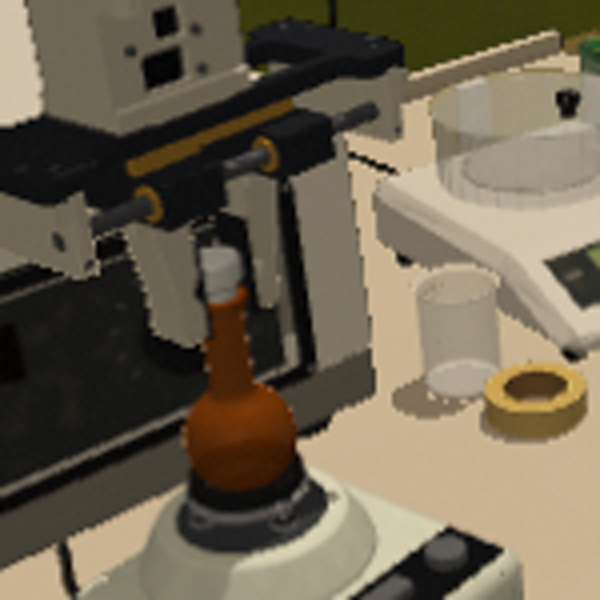

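The flask sits upright in the ring, which is sunk close to the turret. Force (about 6.1 N with the flask's weight) and height both give about 9 to 10 mm of the 14 mm travel. I add 1 mm and hold.

Call:
{"method": "jog_arm", "body": {
  "deltas": [
    [[-1,0,0,-0.1,0],[-1,0,0,0,0],[-1,0,0,0,0],[-1,0,0,0,0],[-1,0,0,0,0],[-1,0,0,0,0]]
  ]
}}

```text
time_s: 21.5
tcp_pos: [0.5374, 0.2179, 0.1915]
eef_rot: [-180.0, -0.1, 8.8]
contact_force: [2.0, 0.9, 5.9]
gripper_width: 0.0238
gripper_force: 30.0
```

```bash
python3 -c "
from plant import r
s=r.get_state();print(s['tcp_pos'],s['contact_force'],s['gripper_width'])
print(r.close_job())"
```

```text
[0.5373732  0.21789736 0.1914621 ] [2.02414338 0.89405268 5.85218863] 0.02381788990320047
the job is handed in; nothing more can be done
None
```

I handed the job in at 21.5 s: I pressed round, square and bar fully in, in that order, and the stoppered flask is upright in the ring, held about 10.5 mm down of 14 mm (from tool height and force); I did not touch the open flask.

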